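# Make up a steriliser basket of culture vials round a challenge vial

### The job

Make up the round wire basket for the steriliser. First change the indicator: pull the spent carrier out of the grey challenge vial, put it in the discard beaker, and push the fresh carrier from the stand fully home in the challenge vial. Then stand the challenge vial upright in the middle of the basket and pack every green-capped culture vial upright on the basket floor in a ring round it, leaving the culture dish and the white cup where they are.

Things in the scene. Friction and masses are not known exactly. Their poses are not given: they have to be found in the camera images.
- basket: Round open steel-wire basket, loose, 0.8 kg. Inside diameter 115 mm, outside about 126 mm, rim 65 mm above the bench. Origin at the centre of its underside, z up; the inner floor is 4 mm above the origin. It has just room for seven 36 mm cylinders: one in the middle and six round it.
- challenge_vial: Steriliser challenge vial: short thick-walled grey plastic cylinder with a white band, 36 mm diameter, 54 mm high, 0.14 kg, loose and upright. A blind bore of 10 mm diameter runs down its axis from the top face to 10 mm above the underside. Origin at the centre of the underside, z up. At the start the spent carrier is in it.
- spent_carrier: Used indicator carrier (dark strip): white stem 7 mm in diameter and 40 mm long with a rounded tip, below an orange knob 14 mm in diameter and 20 mm tall, 60 mm long in all, 15 g. Origin at the tip of the stem, z from the tip towards the knob. At the start it is home in the challenge vial: knob standing on the vial's top face, tip 14 mm above the vial's origin.
- fresh_carrier: New indicator carrier (pale yellow strip), same shape, size and origin as the spent one. At the start it stands, knob up, in a hole of the stand, knob resting on the stand's top.
- stand: Low white block, 84 x 38 x 44 mm, loose, 0.4 kg, with two square 10 mm holes 20 mm either side of its centre along its x axis, 41 mm deep; the fresh carrier is in the one at +x, the other is empty. Origin at the centre of the underside.
- discard_beaker: Open translucent plastic beaker for used carriers, loose; rim about 75 mm across (inside about 68 mm at the rim, 55 mm at the floor), 95 mm high, floor 3 mm thick. Origin at the centre of the underside, z up.
- culture_dish: Flat round red culture dish lying on the bench, 60 mm across, 6 mm high: a bystander. Origin at the centre of its underside.
- white_cup: White screw-lid specimen cup standing on the bench, 54 mm across, 66 mm high: a bystander. Origin at the centre of its underside.
- vial_0: Culture vial, loose and upright on the bench, about 0.11 kg, most of it in the grey weighted foot: clear glass body 36 mm in diameter up to 70 mm, shoulder, then a green push cap 24 mm in diameter from 86 to 120 mm (the top). Take it by the cap, which does not come off. Origin at the centre of the underside, z up. Some of the six vials may be absent.
- vial_1: Culture vial, loose and upright on the bench, about 0.11 kg, most of it in the grey weighted foot: clear glass body 36 mm in diameter up to 70 mm, shoulder, then a green push cap 24 mm in diameter from 86 to 120 mm (the top). Take it by the cap, which does not come off. Origin at the centre of the underside, z up. Some of the six vials may be absent.
- vial_2: Culture vial, loose and upright on the bench, about 0.11 kg, most of it in the grey weighted foot: clear glass body 36 mm in diameter up to 70 mm, shoulder, then a green push cap 24 mm in diameter from 86 to 120 mm (the top). Take it by the cap, which does not come off. Origin at the centre of the underside, z up. Some of the six vials may be absent.
- vial_3: Culture vial, loose and upright on the bench, about 0.11 kg, most of it in the grey weighted foot: clear glass body 36 mm in diameter up to 70 mm, shoulder, then a green push cap 24 mm in diameter from 86 to 120 mm (the top). Take it by the cap, which does not come off. Origin at the centre of the underside, z up. Some of the six vials may be absent.
- vial_4: Culture vial, loose and upright on the bench, about 0.11 kg, most of it in the grey weighted foot: clear glass body 36 mm in diameter up to 70 mm, shoulder, then a green push cap 24 mm in diameter from 86 to 120 mm (the top). Take it by the cap, which does not come off. Origin at the centre of the underside, z up. Some of the six vials may be absent.
- vial_5: Culture vial, loose and upright on the bench, about 0.11 kg, most of it in the grey weighted foot: clear glass body 36 mm in diameter up to 70 mm, shoulder, then a green push cap 24 mm in diameter from 86 to 120 mm (the top). Take it by the cap, which does not come off. Origin at the centre of the underside, z up. Some of the six vials may be absent.
Things that resemble listed ones, but are neither listed nor needed, are in the scene too. Leave any orange look-alike of the vial_0 alone.

How it is judged (in metres and radians):
On the way, in this order (a step that is already met when the one before it is completed fails the run):
1. the spent carrier is in the discard beaker (horizontal distance between spent_carrier and discard_beaker below 0.036 m and z of spent_carrier in the frame of discard_beaker between 0 and 0.09 m and linear speed of spent_carrier below 0.05 m/s), for 0.2 s.
2. the fresh carrier is fully home in the challenge vial (z of fresh_carrier in the frame of challenge_vial between 0.008 and 0.018 m and horizontal distance between fresh_carrier and challenge_vial below 0.006 m), for 0.2 s.
3. the challenge vial, with the fresh carrier in it, stands upright on the basket floor in the middle of the basket (all of step 2 and z of challenge_vial in the frame of basket between 0 and 0.009 m and angle between challenge_vial's own z axis and vertical below 0.1 rad and linear speed of challenge_vial below 0.03 m/s and horizontal distance between challenge_vial and basket below 0.012 m), for 0.2 s.
At the end, for the whole second after the job is handed in: Spent carrier in the upright beaker; fresh carrier's knob within 4 mm of the challenge vial's top; challenge vial within 12 mm of the basket's centre; it and every culture vial present upright (0.1 rad) inside the basket, within 5 mm of its floor, at rest (all of step 1 and all of step 3 and angle between basket's own z axis and vertical below 0.05 rad and angle between each of discard_beaker, vial_0, vial_1, vial_2, vial_3, vial_4, vial_5's own z axis and vertical below 0.1 rad and z of vial_0 in the frame of basket between 0 and 0.009 m and linear speed of each of vial_0, vial_1, vial_2, vial_3, vial_4, vial_5 below 0.03 m/s and horizontal distance between each of vial_0, vial_1, vial_2, vial_3, vial_4, vial_5 and basket below 0.044 m and z of vial_1 in the frame of basket between 0 and 0.009 m and z of vial_2 in the frame of basket between 0 and 0.009 m and z of vial_3 in the frame of basket between 0 and 0.009 m and z of vial_4 in the frame of basket between 0 and 0.009 m and z of vial_5 in the frame of basket between 0 and 0.009 m); the robot touches nothing.
It fails at once if the culture dish is pushed more than 30 mm (distance of culture_dish from where it was at the start of the episode above 0.03 m).
It fails at once if the white cup is pushed more than 30 mm (distance of white_cup from where it was at the start of the episode above 0.03 m).
Of vial_0, vial_1, vial_2, vial_3, vial_4, vial_5 only 4 to 6 are there at a start; the rules pass over those that are not, and their reading is None.
At some moment in a run one of vial_0, vial_1, vial_2, vial_3, vial_4, vial_5 may be knocked a few centimetres aside while the robot is not near it.
It also fails if it takes over 210 s, if anything falls off the work surface, if the arm or the gripper's body presses on something with over 40 N, if the wrist force passes 120 N, or if a joint passes its speed limit or range.

### The arm

A 7-joint arm with a two-finger parallel gripper is mounted at the origin on a cart in front of the work surface, level with it; the furniture and walls round the work are solid. World frame = base frame: x ahead of the robot, y to its left, z up, the work surface at z = 0. Lengths are in mm, angles in rad, forces in N, time in s.
With the tool pointing down it reaches from about 400 to 875 mm from the base axis. Payload 4.4 kg.
Tool frame: the origin (TCP) lies at the very end of the fingers, on their centre line; the grasp point (between the pads) lies 19 mm behind it; z points along the fingers, y is the direction in which the jaws open and shut (so a half turn about z gives the same grasp; the last joint's range is limited). The gripper opens to 85 mm and grips with 20 to 120 N. Pads are 22 mm wide; open, the fingers measure 114 mm over their backs; the gripper's body (76 mm by 85 mm) begins 54 mm behind the grasp point. The pads swing forward as they close: fully open they stand 13 mm farther back than shut.
Start: joints at [1.231, 0.628, 0.038, 1.517, -0.027, 0.996, -0.02], TCP at [175.782, -625.794, 231.313] pointing down, gripper open.
Joint ranges: [-3.06, 3.06], [-0.37, 2.12], [-1.25, 1.32], [0.18, 2.47], [-1.1, 4.24], [0.23, 1.98], [-2.94, 2.94]. Speed limits (rad/s): [2.57, 2.57, 3.14, 3.14, 3.14, 3.14, 3.14].

### API

Orientations are given as [roll, pitch, yaw] about the fixed x, y, z axes, in that order (R = Rz(yaw) Ry(pitch) Rx(roll)).
In Python, from cell import ctrl, eyes gives the robot as it stands.
- The arm moves only by the tool move_arm, never from a script. Its argument "increments" is a list of rows, each a list of 6 numbers: the shift along the tool's x, y, z in cm, then the turn, a rotation vector about the tool's x, y, z in degrees. In form: [[x, y, z, wx, wy, wz], ...]. A call has 1 to 20 rows; each row is the pose to reach, as a shift and turn from the pose commanded when the call began, along the tool's axes at that moment; what a row does not reach only later rows make up. A row lasts 1/10 s, in which the tool goes at most 50 mm and 8.59 degrees, less where a joint would pass 70% of its speed; a pose out of reach is approached as far as the arm can. A call with a gripper value outside its range is refused whole. "grip" is the opening, from -1 (shut) to 1 (fully open), set as the call begins (left out, the last holds). The fingers move at their own pace and stop on an object; the grip force is fixed at half the most. Time passes only in rows, so rows that repeat a pose let the fingers close. It gives the time, the measured TCP pose, the force and the opening at its end, in the units of the state.
- ctrl.read_state(): the state, without advancing time (a new reading comes with each control period).
- eyes.get_image(name): name is "side" or "top"; returns the picture (480x640x3 uint8, red, green, blue); there is no depth.
- eyes.calibration(name): a dict with "fx", "fy", "cx", "cy" (pixels), "dist" ([k1, k2, p1, p2, k3] as OpenCV has them; the pictures are not rectified), "pose" (4x4, takes a point from camera to world coordinates). Camera axes: x right, y up, looking along -z (the intrinsics and any distortion apply to the point x, -y, -z); pixel columns grow to the right and rows downward; lengths in mm; the calibration is good to about 2 mm. A picture is of the moment at which its call begins. calibration takes no time and is no camera call.
- ctrl.finish_job(): hands the job in, once; it reports no verdict.
The state is a dict: "clock": time; "qpos": joint angles; "qd": joint speeds; "tau": joint torques, N m; "eef_pos": TCP position; "tool_rot": TCP orientation; "force": force on the tool from outside, world axes, zero at the start; "torque": the same for the moment, N m; "width": finger opening in mm.
Only numpy, scipy, OpenCV 4.12 (cv2) and the standard library are available. Lean on these libraries where they do the work, as an engineer would, in place of code of your own. Each camera call takes 0.05 s, during which the arm holds its last target. There are 200 camera calls.

## Working session

There is one attempt and no reset: what is moved stays moved. The work goes in short steps, Python scripts to look and compute and a tool call to move; the robot and the scene stay as the last step left them, time stands still between calls to the robot, and variables do not carry over. Pictures are saved under pics/ and viewed, about 12 in all and at most 16, crops included, and the job is handed in when it is done.

Besides the shell and the picture viewer there is one more tool, called by a JSON object that holds its "op" and its "data". move_arm: Moves the arm, as the interface text tells. Its arguments: {"type":"object","properties":{"increments":{"type":"array","items":{"type":"array","items":{"type":"number"}}},"grip":{"type":"number"}},"required":["increments"]}

```bash
ls; mkdir -p pics; cat > h.py <<'E'
import numpy as np, cv2
from cell import ctrl, eyes
def snap(n,f):
    im=eyes.get_image(n); cv2.imwrite(f'pics/{f}.png',im[:,:,::-1]); return im
def K(c): return np.array([[c['fx'],0,c['cx']],[0,c['fy'],c['cy']],[0,0,1.]])
def ray(n,u,v):
    c=eyes.calibration(n); p=cv2.undistortPoints(np.array([[[u,v]]],float),K(c),np.array(c['dist'],float))[0,0]
    T=np.array(c['pose']); return T[:3,3],T[:3,:3]@np.array([p[0],-p[1],-1])
def at(n,u,v,z):
    o,d=ray(n,u,v); return np.round(o+d*(z-o[2])/d[2],1)
def proj(n,P):
    c=eyes.calibration(n); T=np.array(c['pose']); q=T[:3,:3].T@(np.array(P,float)-T[:3,3]); q=np.array([q[0],-q[1],-q[2]])
    return cv2.projectPoints(q.reshape(1,1,3),np.zeros(3),np.zeros(3),K(c),np.array(c['dist'],float))[0].ravel().round(1)
E
python3 - <<'E'
from h import *
snap('top','t0');snap('side','s0')
for n in('top','side'):
    c=eyes.calibration(n);print(n,c['fx'],np.round(c['pose'],3).tolist())
s=ctrl.read_state();print(s)
E
```

```text
pics
top 495.0006039599311 [[-0.0, 0.997, -0.075, 450.73], [-1.0, -0.002, -0.028, 33.613], [-0.028, 0.075, 0.997, 1164.277], [0.0, 0.0, 0.0, 1.0]]
side 582.3966634762671 [[-0.999, 0.019, -0.035, 505.663], [-0.039, -0.645, 0.763, 937.576], [-0.008, 0.764, 0.645, 803.78], [0.0, 0.0, 0.0, 1.0]]
{'clock': 0.1, 'qpos': array([ 1.23117633,  0.62922075,  0.03843798,  1.5182897 , -0.02700573,
        0.99630972, -0.01999782]), 'qd': array([ 0.00032536, -0.00104061, -0.00046515, -0.00068387,  0.00202809,
        0.00057396, -0.00129101]), 'tau': array([ 3.40519007e-03, -5.64529288e+01,  1.23033609e+00, -1.93971509e+01,
        1.11893431e-02,  5.36635023e-03,  7.79648303e-06]), 'eef_pos': array([ 175.64684627, -625.22330214,  230.49529674]), 'tool_rot': array([-3.13988272e+00,  7.27424338e-06,  2.73824052e-01]), 'force': array([ 0.4991215 , -0.07860535,  0.40773604]), 'torque': array([-0.04017543, -0.01800099, -0.00627061]), 'width': 85.40707509643313}
```

View pics/t0.png

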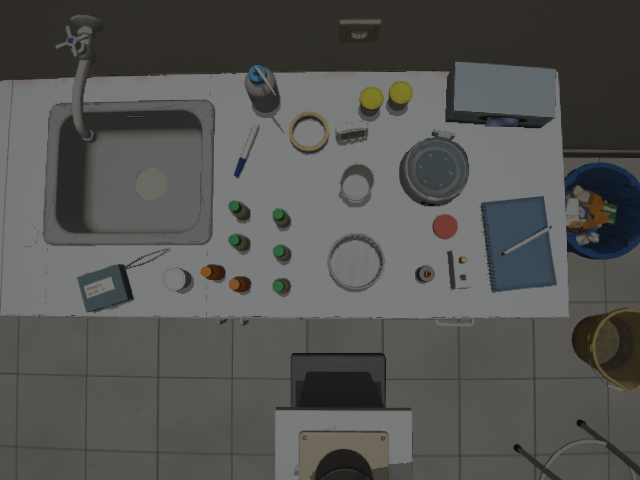

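View pics/s0.png

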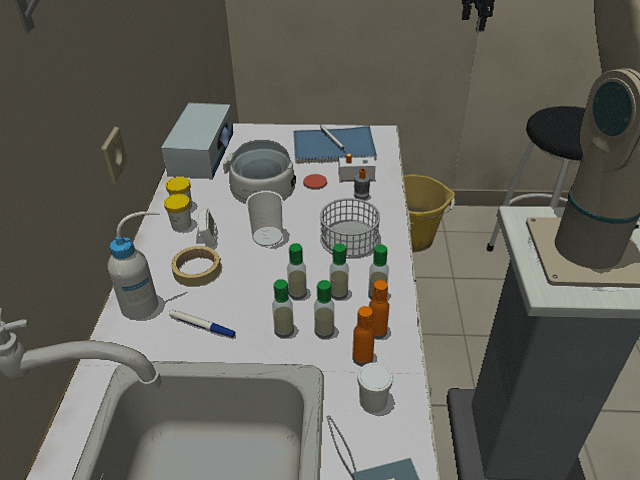

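Top view: the green vials are at about (237,208), (237,241), (281,217), (281,253) and (281,286), so five are present. The orange decoys are at (212,271) and (239,284). The basket is at (356,262), the beaker at (356,185), the challenge vial at (426,274), the stand at (460,268), the dish at (445,226) and the cup at (176,279).

```bash
python3 - <<'E'
import cv2,numpy as np
t=cv2.imread('pics/t0.png');s=cv2.imread('pics/s0.png')
a=cv2.resize(t[195:305,395:485],None,fx=5,fy=5,interpolation=cv2.INTER_CUBIC)
b=cv2.resize(t[160:300,215:395],None,fx=4.4,fy=4.4,interpolation=cv2.INTER_CUBIC)
a=np.clip(a*1.5,0,255).astype(np.uint8)
cv2.imwrite('pics/ta.png',a)
cv2.imwrite('pics/sa.png',cv2.resize(s[135:265,230:400],None,fx=4.5,fy=4.5,interpolation=cv2.INTER_CUBIC))
# green caps: blob tops
from h import *
hsv=cv2.cvtColor(t,cv2.COLOR_BGR2HSV)
m=cv2.inRange(hsv,(45,120,40),(85,255,255))
n,l,st,c=cv2.connectedComponentsWithStats(m)
for i in range(1,n):
    if st[i,4]>20: print('g',c[i].round(1),st[i],at('top',*c[i],112))
print('basket rim',at('top',356,262,65),'beaker',at('top',356,185,50))
E
```

```text
g [233.8 205.8] [229 201  11  11  82] [610.8 236.5 112. ]
g [278.2 214.2] [274 209  10  11  83] [592.1 140.1 112. ]
g [612.9 216.7] [609 213   7  12  43] [ 585.5 -582.8  112. ]
g [233.8 239.7] [229 235  11  11  83] [537.3 235.6 112. ]
g [278.9 251.1] [274 246  11  11  90] [512.7 138.2 112. ]
g [278.4 285.5] [273 281  11  10  90] [439.4 139.  112. ]
basket rim [490.9 -28.6  65. ] beaker [666.7 -30.6  50. ]
```

View pics/ta.png

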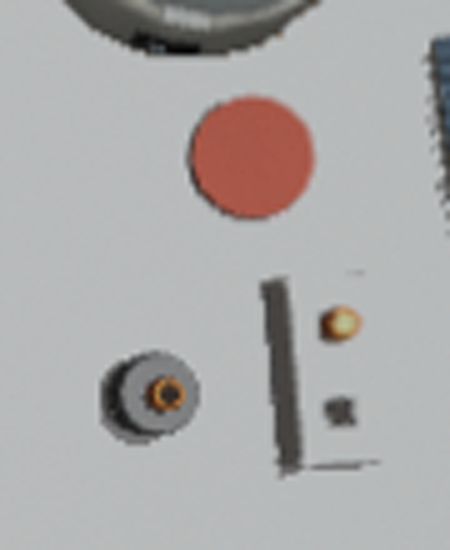

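View pics/sa.png

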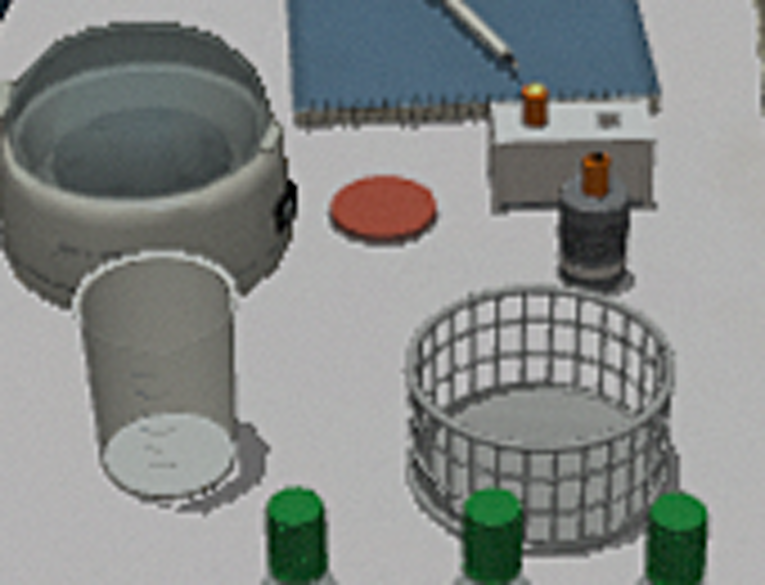

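The crops show both orange-knobbed carriers. The spent one is in the grey vial (dark strip, top about (427.8,273.2)). The fresh one is in the stand's far hole (pale yellow top, about (463.2,259)), and the stand's other hole is empty. Next I triangulate.

```bash
python3 - <<'E'
from h import *
def tri(a,b):
    A=np.zeros((3,3));r=np.zeros(3);L=[]
    for n,p in(('top',a),('side',b)):
        o,d=ray(n,*p);d/=np.linalg.norm(d);M=np.eye(3)-np.outer(d,d);A+=M;r+=M@o;L.append((o,M))
    x=np.linalg.solve(A,r);return x.round(1),[round(float(np.linalg.norm(M@(x-o))),1) for o,M in L]
for k,a,b,z in(('spent',(427.8,273.2),(362,170.2),74),('fresh',(463.2,259),(348.7,154.6),64),('baskrim',(356,262),(349.6,216.4),65),('g439',(278.4,285.5),(380.4,249),118)):
    print(k,tri(a,b),at('top',*a,z),at('side',*b,z))
print('vial top face',at('top',395+32-.4,195+78-.4,54))
print('beaker floor side',at('side',266.9,235.7,3),'rim side',at('side',265,200.5,95))
print('dish',at('top',445,226.3,6),'cup',at('top',176,279,60))
t=cv2.imread('pics/t0.png')
c=t[155:300,310:400];cv2.imwrite('pics/tb.png',np.clip(cv2.resize(c,None,fx=4,fy=4,interpolation=cv2.INTER_CUBIC)*1.3,0,255).astype(np.uint8))
E
```

```text
spent (array([ 465.8, -185.9,   71.6]), [0.0, 0.0]) [ 465.7 -185.4   74. ] [ 465.9 -182.3   74. ]
fresh (array([ 496.8, -267. ,   62.5]), [0.4, 0.4]) [ 497.1 -266.7   64. ] [ 496.4 -264.6   64. ]
baskrim (array([492.2, -29. ,  59. ]), [1.0, 1.0]) [490.9 -28.6  65. ] [493.3 -21.3  65. ]
g439 (array([438.8, 138.7, 115.3]), [0.6, 0.6]) [439.5 138.3 118. ] [438.4 141.8 118. ]
vial top face [ 467.3 -186.8   54. ]
beaker floor side [670.6 -28.3   3. ] rim side [668.4 -31.   95. ]
dish [ 576.5 -241.4    6. ] cup [453.  376.2  60. ]
```

View pics/tb.png

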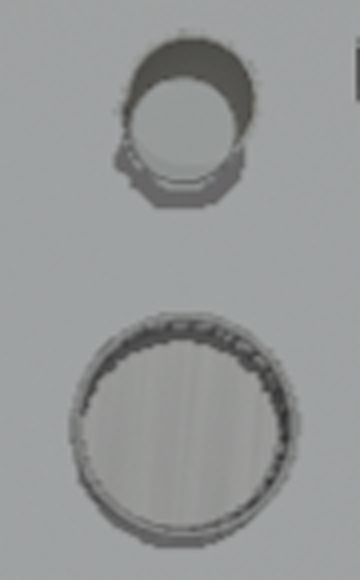

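```bash
cat >> h.py <<'E'
def plan(*P):  # rows (x,y,z,yawdeg) world -> tool cm/deg from present pose
    s=ctrl.read_state(); r=s['tool_rot'];y0=r[2];c,sn=np.cos(y0),np.sin(y0)
    print('now',s['eef_pos'].round(1),np.degrees(r).round(1),round(s['width'],1),'t',round(s['clock'],1))
    for p in P:
        d=np.array(p[:3])-s['eef_pos'];w=(y0*57.2958-p[3]+180)%360-180
        print(p,'->',np.round([(c*d[0]+sn*d[1])/10,(sn*d[0]-c*d[1])/10,-d[2]/10,w],2).tolist())
E
python3 - <<'E'
from h import *
print('beaker floor',at('top',355.3,187.1,3),'rim',at('top',357.1,180.4,95),'basket',at('top',355.6,261.6,65))
plan((466,-185.5,130,0),(466,-185.5,57,0))
E
```

```text
beaker floor [670.8 -31.7   3. ] rim [668.2 -30.5  95. ] basket [491.8 -27.7  65. ]
now [ 175.6 -625.2  230.5] [-179.9    0.    15.7] 85.4 t 0.1
(466, -185.5, 130, 0) -> [39.84, -34.48, 10.05, 15.69]
(466, -185.5, 57, 0) -> [39.84, -34.48, 17.35, 15.69]
```

{"op": "move_arm", "data": {"increments": [[4,-3.4,1,4],[8,-6.9,2,8,0,0]], "grip": -0.1}}

```text
validation failed for argument at $.in...
```

That row was malformed and the call was refused. Here it is again with proper rows.

{"op": "move_arm", "data": {"increments": [[3,-2.6,0.8,0,0,1.2],[6.6,-5.7,1.7,0,0,2.6],[10.2,-8.8,2.6,0,0,4],[13.8,-11.9,3.5,0,0,5.4],[17.4,-15,4.4,0,0,6.8],[21,-18.1,5.3,0,0,8.2],[24.6,-21.2,6.2,0,0,9.6],[28.2,-24.3,7.1,0,0,11],[31.8,-27.4,8,0,0,12.4],[35.4,-30.5,8.9,0,0,13.8],[38,-32.8,9.5,0,0,15],[39.8,-34.4,10,0,0,15.7],[39.8,-34.4,10,0,0,15.7],[39.8,-34.4,10,0,0,15.7],[39.8,-34.4,10,0,0,15.7],[39.8,-34.4,10,0,0,15.7]], "grip": -0.1}}

```text
clock: 1.7
eef_pos: [465.3, -188.5, 131.5]
tool_rot: [3.141, -0.0, -0.003]
force: [0.1, -0.4, 0.4]
width: 38.4
```

```bash
python3 - <<'E'
from h import *
plan((466,-185.5,57,0))
s=snap('side','s1');t=snap('top','t1')
p=ctrl.read_state()['eef_pos'];print(proj('side',p),proj('top',p),proj('side',(466,-185.5,74)))
a=cv2.resize(s[90:230,290:430],None,fx=4,fy=4,interpolation=cv2.INTER_CUBIC)
cv2.imwrite('pics/s1c.png',a[:,:,::-1])
E
```

```text
now [ 465.3 -188.5  131.5] [180.   -0.   -0.2] 38.4 t 1.7
(466, -185.5, 57, 0) -> [0.07, -0.3, 7.45, -0.16]
[363.1 146.8] [434.7 272.9] [362.  169.4]
```

View pics/s1c.png

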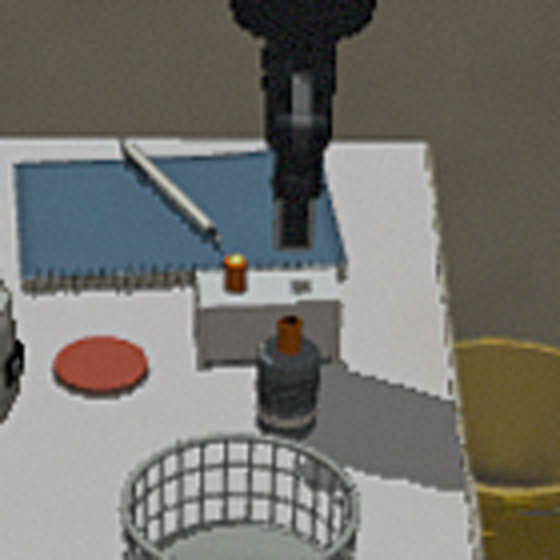

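The fingers are in line with the spent knob in x (both at about u 362–363). Descend now.

{"op": "move_arm", "data": {"increments": [[0.1,-0.3,2,0,0,0],[0.1,-0.3,4,0,0,0],[0.1,-0.3,6,0,0,0],[0.1,-0.3,7.4,0,0,0],[0.1,-0.3,7.4,0,0,0],[0.1,-0.3,7.4,0,0,0]]}}

```text
clock: 2.4
eef_pos: [466.8, -184.5, 57.5]
tool_rot: [3.141, 0.0, -0.001]
force: [-0.4, 0.3, 0.9]
width: 38.7
```

{"op": "move_arm", "data": {"increments": [[0,0,0,0,0,0],[0,0,0,0,0,0],[0,0,0,0,0,0],[0,0,0,0,0,0],[0,0,0,0,0,0],[0,0,0,0,0,0],[0,0,-1,0,0,0],[0,0,-2,0,0,0],[0,0,-4,0,0,0],[0,0,-6,0,0,0],[0,0,-8,0,0,0],[0,0,-10,0,0,0],[0,0,-11,0,0,0],[0,0,-11,0,0,0]], "grip": -1}}

```text
clock: 3.8
eef_pos: [467.8, -184.1, 168.9]
tool_rot: [3.141, -0.003, 0.0]
force: [0.1, 0.1, -0.7]
width: 11.3
```

```bash
python3 - <<'E'
from h import *
plan((669,-30.5,170,0),(669,-30.5,98,0))
s=snap('side','s2')
a=cv2.resize(s[60:260,220:420],None,fx=3,fy=3,interpolation=cv2.INTER_CUBIC)
cv2.imwrite('pics/s2c.png',a[:,:,::-1])
E
```

```text
now [ 467.8 -184.1  168.9] [180.   -0.2   0. ] 11.3 t 3.8
(669, -30.5, 170, 0) -> [20.12, -15.36, -0.11, 0.0]
(669, -30.5, 98, 0) -> [20.12, -15.36, 7.09, 0.0]
```

View pics/s2c.png

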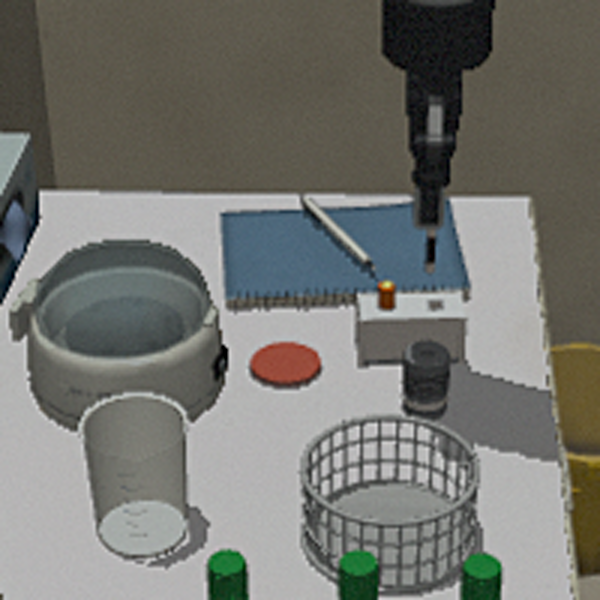

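The spent carrier is in the gripper and the vial has stayed standing. Next is the beaker.

{"op": "move_arm", "data": {"increments": [[2.5,-1.9,0,0,0,0],[5,-3.8,0,0,0,0],[7.5,-5.7,0,0,0,0],[10,-7.6,0,0,0,0],[12.5,-9.5,0,0,0,0],[15,-11.4,0,0,0,0],[17.5,-13.4,0,0,0,0],[19,-14.6,0,0,0,0],[20.1,-15.4,0,0,0,0],[20.1,-15.4,1,0,0,0],[20.1,-15.4,3,0,0,0],[20.1,-15.4,5,0,0,0],[20.1,-15.4,7,0,0,0],[20.1,-15.4,7.2,0,0,0],[20.1,-15.4,7.2,0,0,0],[20.1,-15.4,7.2,0,0,0]]}}

```text
clock: 5.45
eef_pos: [668.2, -30.6, 95.9]
tool_rot: [3.141, -0.001, -0.001]
force: [-0.4, -0.3, -0.4]
width: 11.2
```

{"op": "move_arm", "data": {"increments": [[0,0,0,0,0,0],[0,0,0,0,0,0],[0,0,0,0,0,0],[0,0,0,0,0,0],[0,0,-1,0,0,0],[0,0,-3,0,0,0],[0,0,-6,0,0,0],[0,0,-8,0,0,0],[0,0,-8,0,0,0]], "grip": -0.4}}

```text
clock: 6.35
eef_pos: [670.5, -30.4, 179.6]
tool_rot: [3.141, -0.007, -0.0]
force: [0.5, -0.4, 0.3]
width: 25.7
```

```bash
python3 - <<'E'
from h import *
plan((467,-184.5,120,0),(467,-184.5,22,0),(497,-266,120,90))
s=snap('side','s3')
a=cv2.resize(s[60:260,220:420],None,fx=3,fy=3,interpolation=cv2.INTER_CUBIC)
cv2.imwrite('pics/s3c.png',a[:,:,::-1])
E
```

```text
now [670.5 -30.4 179.6] [180.   -0.4  -0. ] 25.7 t 6.3
(467, -184.5, 120, 0) -> [-20.34, 15.42, 5.96, -0.02]
(467, -184.5, 22, 0) -> [-20.34, 15.42, 15.76, -0.02]
(497, -266, 120, 90) -> [-17.34, 23.57, 5.96, -90.02]
```

View pics/s3c.png

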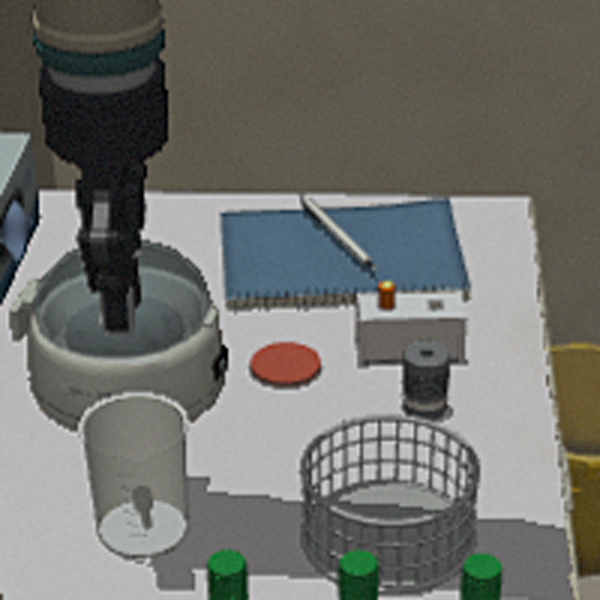

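The spent carrier lies on the beaker floor, tip down near crop (143,515). Next I go over the vial and pinch its body along y, then x, so its position is exactly known.

{"op": "move_arm", "data": {"increments": [[-2.5,1.9,0.5,0,0,0],[-5,3.8,1.2,0,0,0],[-8,6.1,2,0,0,0],[-11,8.3,3,0,0,0],[-14,10.6,4,0,0,0],[-17,12.9,5,0,0,0],[-19,14.4,5.6,0,0,0],[-20.3,15.4,6,0,0,0],[-20.3,15.4,6,0,0,0],[-20.3,15.4,8,0,0,0],[-20.3,15.4,10,0,0,0],[-20.3,15.4,12,0,0,0],[-20.3,15.4,14,0,0,0],[-20.3,15.4,15.7,0,0,0],[-20.3,15.4,15.7,0,0,0],[-20.3,15.4,15.7,0,0,0]], "grip": 0.45}}

```text
clock: 8.0
eef_pos: [465.5, -183.2, 18.2]
tool_rot: [-3.141, 0.0, 0.001]
force: [-0.4, -0.0, -0.1]
width: 62.0
```

{"op": "move_arm", "data": {"increments": [[0,0,0,0,0,0],[0,0,0,0,0,0],[0,0,0,0,0,0],[0,0,0,0,0,0],[0,0,0,0,0,0],[0,0,0,0,0,0]], "grip": -0.5}}

```text
clock: 8.6
eef_pos: [465.9, -184.3, 19.6]
tool_rot: [3.141, -0.002, -0.0]
force: [-0.7, 0.1, 5.7]
width: 33.1
```

{"op": "move_arm", "data": {"increments": [[0,0,0,0,0,0],[0,0,0,0,0,0],[0,0,0,0,0,0],[0,0,0,0,0,0],[0,0,-3,0,0,0],[0,0,-5,0,0,0],[0,0,-5,0,0,8],[0,0,-5,0,0,16],[0,0,-5,0,0,24],[0,0,-5,0,0,32],[0,0,-5,0,0,40],[0,0,-5,0,0,48],[0,0,-5,0,0,56],[0,0,-5,0,0,64],[0,0,-5,0,0,72],[0,0,-5,0,0,80],[0,0,-5,0,0,88],[0,0,-5,0,0,90],[0,0,-2.5,0,0,90],[0,0,0,0,0,90]], "grip": 0.45}}

```text
clock: 10.6
eef_pos: [465.8, -184.0, 18.2]
tool_rot: [-3.14, -0.001, -1.568]
force: [0.0, 0.5, 0.7]
width: 61.9
```

{"op": "move_arm", "data": {"increments": [[0,0,0,0,0,0],[0,0,0,0,0,0],[0,0,0,0,0,0],[0,0,0,0,0,0],[0,0,0,0,0,0],[0,0,0,0,0,0]], "grip": -0.5}}

```text
clock: 11.2
eef_pos: [465.3, -184.0, 18.7]
tool_rot: [-3.141, -0.0, -1.571]
force: [-0.3, -0.3, -2.1]
width: 32.9
```

```bash
python3 - <<'E'
from h import *
for i in range(5):
    print(ctrl.read_state()['eef_pos'].round(1))
    eyes.get_image('top')
E
```

```text
[ 465.3 -184.    18.7]
[ 465.2 -184.    18.6]
[ 465.2 -184.    18.6]
[ 465.2 -184.    18.6]
[ 465.2 -184.    18.6]
```

{"op": "move_arm", "data": {"increments": [[0,0,0,0,0,0],[0,0,0,0,0,0],[0,0,0,0,0,0],[0,0,-3,0,0,0],[0,0,-6,0,0,0],[0,0,-8,0,0,0],[2,-0.7,-8,0,0,0],[4,-1.5,-8,0,0,0],[6,-2.2,-8,0,0,0],[8.1,-3.1,-8,0,0,0],[8.1,-3.1,-8,0,0,0],[8.1,-3.1,-8,0,0,0]], "grip": 0}}

```text
clock: 12.65
eef_pos: [495.5, -264.9, 98.0]
tool_rot: [3.141, 0.001, -1.572]
force: [0.0, 0.7, -0.8]
width: 42.5
```

```bash
python3 - <<'E'
from h import *
s=snap('side','s4')
p=ctrl.read_state();print(p['eef_pos'],p['width'])
a=cv2.resize(s[90:230,280:420],None,fx=4,fy=4,interpolation=cv2.INTER_CUBIC)
cv2.imwrite('pics/s4c.png',a[:,:,::-1])
E
```

```text
[ 495.3379698  -264.08759227   97.94127789] 42.98603406351561
```

View pics/s4c.png

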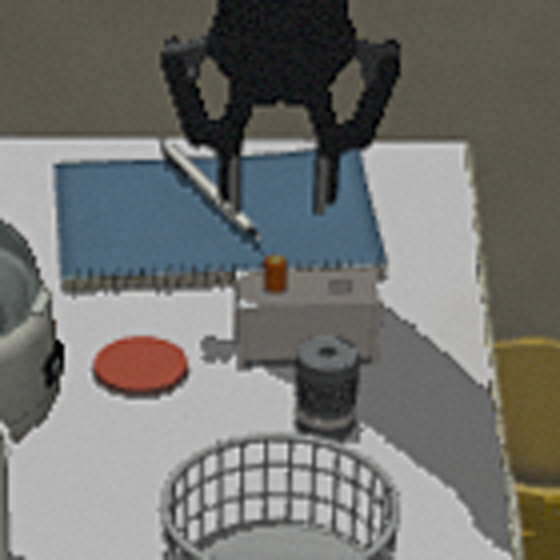

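The jaws straddle the fresh knob (jaw centre about crop u 278, knob 275). Descend and pinch along x.

{"op": "move_arm", "data": {"increments": [[0,0,2,0,0,0],[0,0,4,0,0,0],[0,0,5,0,0,0],[0,0,5,0,0,0],[0,0,5,0,0,0]], "grip": -0.2}}

```text
clock: 13.2
eef_pos: [495.9, -264.8, 48.6]
tool_rot: [-3.142, 0.0, -1.571]
force: [-0.0, -0.3, 1.0]
width: 34.2
```

{"op": "move_arm", "data": {"increments": [[0,0,0,0,0,0],[0,0,0,0,0,0],[0,0,0,0,0,0],[0,0,0,0,0,0],[0,0,0,0,0,0]], "grip": -0.9}}

```text
clock: 13.7
eef_pos: [496.5, -265.3, 49.3]
tool_rot: [-3.14, -0.0, -1.571]
force: [-0.8, 1.0, 7.3]
width: 11.0
```

{"op": "move_arm", "data": {"increments": [[0,0,0,0,0,0],[0,0,0,0,0,0],[0,0,0,0,0,0],[0,0,-2,0,0,0],[0,0,-3,0,0,0],[0,0,-3,0,0,-8],[0,0,-3,0,0,-16],[0,0,-3,0,0,-24],[0,0,-3,0,0,-32],[0,0,-3,0,0,-40],[0,0,-3,0,0,-48],[0,0,-3,0,0,-56],[0,0,-3,0,0,-64],[0,0,-3,0,0,-72],[0,0,-3,0,0,-80],[0,0,-3,0,0,-88],[0,0,-3,0,0,-90],[0,0,-1.5,0,0,-90],[0,0,0,0,0,-90],[0,0,0,0,0,-90]], "grip": -0.2}}

```text
clock: 15.7
eef_pos: [494.7, -264.4, 46.9]
tool_rot: [-3.14, 0.003, -0.002]
force: [0.4, 0.5, -1.4]
width: 34.2
```

{"op": "move_arm", "data": {"increments": [[0,0,0,0,0,0],[0,0,0,0,0,0],[0,0,0,0,0,0],[0,0,0,0,0,0],[0,0,0,0,0,0],[0,0,-1,0,0,0],[0,0,-2.5,0,0,0],[0,0,-4.5,0,0,0],[0,0,-6.5,0,0,0],[0,0,-7,0,0,0],[0,0,-7,0,0,0],[0,0,-7,0,0,0]], "grip": -0.9}}

```text
clock: 16.9
eef_pos: [495.5, -264.7, 117.8]
tool_rot: [-3.141, 0.001, -0.0]
force: [0.0, 0.8, -0.3]
width: 11.2
```

```bash
python3 - <<'E'
from h import *
s=snap('side','s5');s=snap('side','s5');plan((465.3,-184,113,0),(465.3,-184,56,0))
E
```

```text
now [ 495.3 -264.6  117.4] [-1.8e+02  1.0e-01 -0.0e+00] 11.3 t 17.0
(465.3, -184, 113, 0) -> [-3.0, -8.06, 0.44, -0.01]
(465.3, -184, 56, 0) -> [-3.0, -8.06, 6.14, -0.01]
```

{"op": "move_arm", "data": {"increments": [[-1,-2.7,0,0,0,0],[-2,-5.4,0,0,0,0],[-3,-8,0,0,0,0],[-3,-8.1,0,0,0,0],[-3,-8.1,0,0,0,0],[-3,-8.1,0.8,0,0,0],[-3,-8.1,1.6,0,0,0],[-3,-8.1,2.4,0,0,0],[-3,-8.1,3.2,0,0,0],[-3,-8.1,4,0,0,0],[-3,-8.1,4.8,0,0,0],[-3,-8.1,5.6,0,0,0],[-3,-8.1,6.1,0,0,0],[-3,-8.1,6.1,0,0,0],[-3,-8.1,6.1,0,0,0]]}}

```text
clock: 18.5
eef_pos: [465.8, -184.3, 58.5]
tool_rot: [3.142, -0.0, -0.001]
force: [-3.8, -0.1, 16.3]
width: 10.8
```

```bash
python3 - <<'E'
from h import *
s=snap('side','s6');plan()
p=ctrl.read_state();print(p['force'])
a=cv2.resize(s[110:230,300:420],None,fx=4,fy=4,interpolation=cv2.INTER_CUBIC)
cv2.imwrite('pics/s6c.png',a[:,:,::-1])
E
```

```text
now [ 465.8 -184.3   58.5] [180.  -0.  -0.] 10.8 t 18.6
[-4.14596816  0.2925014  16.61106395]
```

View pics/s6c.png

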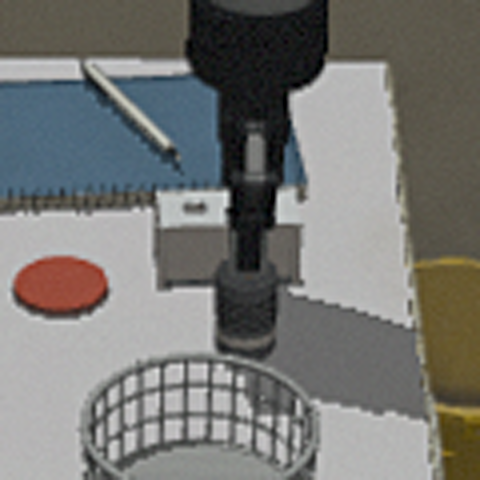

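The spent bore now holds the fresh carrier: it seated at TCP z 58.5 with 16 N, where not entering would have stopped it near z 98. Now release, slide the open jaws down around the vial and grip its body.

{"op": "move_arm", "data": {"increments": [[0,0,0,0,0,0],[0,0,-0.2,0,0,0],[0,0,-0.2,0,0,0],[0,0,-0.2,0,0,0],[0,0,-0.2,0,0,0],[0,0,-0.2,0,0,0],[0,0,1.5,0,0,0],[0,0,3,0,0,0],[0,0,3.6,0,0,0],[0,0,3.6,0,0,0],[0,0,3.6,0,0,0]], "grip": 0.45}}

```text
clock: 19.65
eef_pos: [466.1, -184.1, 21.5]
tool_rot: [3.141, -0.0, -0.0]
force: [0.0, 0.4, 0.0]
width: 62.0
```

{"op": "move_arm", "data": {"increments": [[0,0,0,0,0,0],[0,0,0,0,0,0],[0,0,0,0,0,0],[0,0,0,0,0,0],[0,0,0,0,0,0],[0,0,0,0,0,0],[0,0,-1,0,0,0],[0,0,-3,0,0,0],[0,0,-5,0,0,0],[0,0,-7,0,0,0],[0,0,-9,0,0,0],[0,0,-10,0,0,0],[0,0,-10,0,0,0],[0,0,-10,0,0,0]], "grip": -0.5}}

```text
clock: 21.05
eef_pos: [465.7, -183.8, 121.1]
tool_rot: [-3.141, 0.0, -0.0]
force: [-0.7, -0.7, -1.4]
width: 33.2
```

```bash
python3 - <<'E'
from h import *
for i in range(3): t=snap('top','t7');
plan((492,-26.3,120,0),(492,-26.3,26,0))
a=cv2.resize(t[200:310,300:450],None,fx=5,fy=5,interpolation=cv2.INTER_CUBIC)
cv2.imwrite('pics/t7c.png',np.clip(a[:,:,::-1]*1.4,0,255).astype(np.uint8))
E
```

```text
now [ 465.3 -183.7  120.4] [-1.8e+02  1.0e-01 -0.0e+00] 32.9 t 21.2
(492, -26.3, 120, 0) -> [2.67, -15.74, 0.04, -0.01]
(492, -26.3, 26, 0) -> [2.67, -15.74, 9.44, -0.01]
```

View pics/t7c.png

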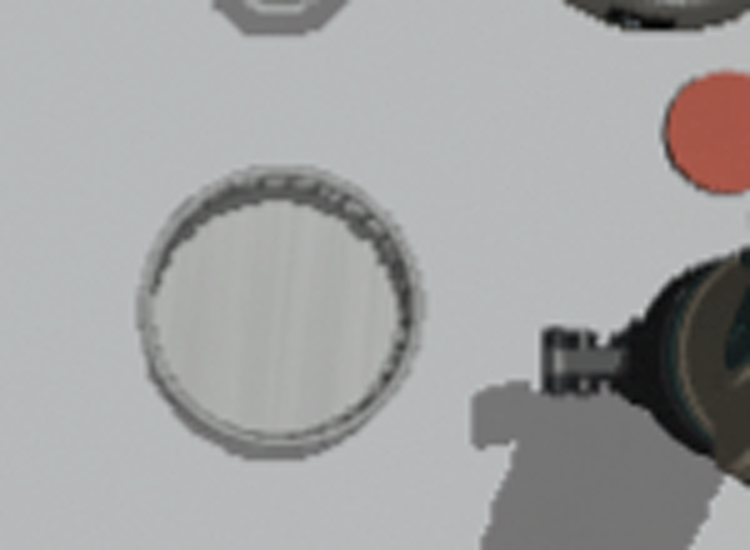

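The basket rim's outer ring spans crop x 136–426 and y 164–448, giving a centre near pixel (355.8,260.8), about (493,-26.6). Now place the vial.

{"op": "move_arm", "data": {"increments": [[0.5,-2.5,0,0,0,0],[1,-5,0,0,0,0],[1.4,-7.5,0,0,0,0],[1.8,-10,0,0,0,0],[2.2,-12.5,0,0,0,0],[2.6,-14.5,0,0,0,0],[2.8,-15.7,0,0,0,0],[2.8,-15.7,0,0,0,0],[2.8,-15.7,0,0,0,0],[2.8,-15.7,2,0,0,0],[2.8,-15.7,4,0,0,0],[2.8,-15.7,6,0,0,0],[2.8,-15.7,8,0,0,0],[2.8,-15.7,9,0,0,0],[2.8,-15.7,9.5,0,0,0],[2.8,-15.7,9.5,0,0,0],[2.8,-15.7,9.5,0,0,0],[2.8,-15.7,9.5,0,0,0]]}}

```text
clock: 23.0
eef_pos: [494.4, -27.4, 26.8]
tool_rot: [3.141, -0.001, -0.001]
force: [0.5, -0.2, -0.5]
width: 33.0
```

{"op": "move_arm", "data": {"increments": [[0,0,0,0,0,0],[0,0,0,0,0,0],[0,0,0,0,0,0],[0,0,0,0,0,0],[0,0,-2,0,0,0],[0,0,-4,0,0,0],[0,0,-7,0,0,0],[0,0,-10,0,0,0],[0,0,-13,0,0,0],[0,0,-16,0,0,0],[0,0,-16,0,0,0]], "grip": 0.1}}

```text
clock: 24.1
eef_pos: [496.5, -27.2, 189.9]
tool_rot: [-3.142, -0.008, -0.0]
force: [0.1, -0.1, 0.3]
width: 46.9
```

{"op": "move_arm", "data": {"increments": [[-1,-4,0,0,0,0],[-2.5,-8,0,0,0,0],[-4,-12,0,0,0,0],[-5.3,-15.5,0,0,0,0],[-5.5,-16.6,0,0,0,0],[-5.5,-16.6,0,0,0,0],[-5.5,-16.6,0,0,0,0]], "grip": 0.1}}

```text
clock: 24.8
eef_pos: [439.3, 137.8, 186.0]
tool_rot: [3.141, -0.0, -0.001]
force: [-0.0, -1.0, -0.2]
width: 46.8
```

```bash
python3 - <<'E'
from h import *
t=snap('top','t8');s=snap('side','s8')
plan((439,140.2,190,0))
a=cv2.resize(t[222:302,315:397],None,fx=5,fy=5,interpolation=cv2.INTER_CUBIC)
b=cv2.resize(s[170:264,300:400],None,fx=4,fy=4,interpolation=cv2.INTER_CUBIC)
im=np.zeros((400,810,3),np.uint8);im[:,:410]=a;im[:376,410:810]=b
cv2.imwrite('pics/x8.png',np.clip(im[:,:800,::-1]*1.4,0,255).astype(np.uint8))
E
```

```text
now [439.6 137.1 186.2] [179.9  -0.   -0.2] 47.1 t 24.9
(439, 140.2, 190, 0) -> [-0.06, -0.31, -0.38, -0.18]
```

View pics/x8.png

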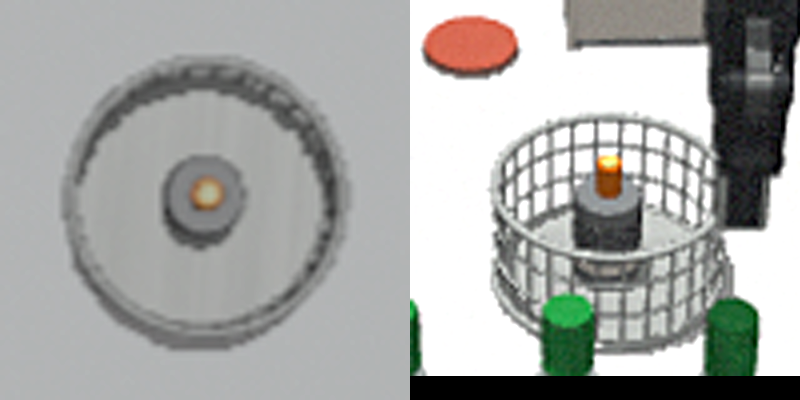

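The challenge vial with the fresh carrier stands on the basket floor (top view: vial disc (205,194), rim centre (205.5,196.5), about 1 mm off centre). Next are the culture vials, starting with the nearest.

{"op": "move_arm", "data": {"increments": [[0,-0.3,2,0,0,0],[0,-0.3,4,0,0,0],[0,-0.3,6,0,0,0],[0,-0.3,8,0,0,0],[0,-0.3,9.5,0,0,0],[0,-0.3,9.5,0,0,0],[0,-0.3,9.5,0,0,0]], "grip": 0.1}}

```text
clock: 25.6
eef_pos: [439.5, 140.8, 91.4]
tool_rot: [3.141, 0.0, -0.002]
force: [0.2, -0.9, 0.6]
width: 46.8
```

{"op": "move_arm", "data": {"increments": [[0,0,0,0,0,0],[0,0,0,0,0,0],[0,0,0,0,0,0],[0,0,0,0,0,0],[0,0,0,0,0,0],[0,0,0,0,0,0],[0,0,-1,0,0,0],[0,0,-3,0,0,0],[0,0,-6,0,0,0],[0,0,-9,0,0,0],[0,0,-12,0,0,0],[0,0,-14,0,0,0],[0,0,-14,0,0,0],[0,0,-14,0,0,0]], "grip": -0.7}}

```text
clock: 27.0
eef_pos: [438.7, 142.3, 231.6]
tool_rot: [-3.141, -0.001, 0.0]
force: [-0.7, 0.0, -0.7]
width: 22.0
```

```bash
python3 - <<'E'
from h import *
for i in range(2): t=snap('top','t9')
plan((515.4,-57.6,220,36),(515.4,-57.6,95,36)); print(ctrl.read_state()['qpos'].round(2))
E
```

```text
now [438.1 141.9 230.5] [1.8e+02 1.0e-01 0.0e+00] 21.9 t 27.1
(515.4, -57.6, 220, 36) -> [7.73, 19.95, 1.05, -36.0]
(515.4, -57.6, 95, 36) -> [7.73, 19.95, 13.55, -36.0]
[-0.59  0.37  0.29  2.03 -0.15  0.76 -1.78]
```

{"op": "move_arm", "data": {"increments": [[0.8,2,0,0,0,-4],[1.6,4,0,0,0,-8],[2.5,6.5,0,0,0,-12],[3.5,9,0,0,0,-17],[4.5,11.5,0,0,0,-22],[5.5,14,0,0,0,-27],[6.4,16.5,0,0,0,-31],[7.2,18.6,0,0,0,-34],[7.7,20,0,0,0,-36],[7.7,20,0,0,0,-36],[7.7,20,0,0,0,-36],[7.7,20,2,0,0,-36],[7.7,20,4,0,0,-36],[7.7,20,5,0,0,-36],[7.7,20,5,0,0,-36],[7.7,20,5,0,0,-36]]}}

```text
clock: 28.7
eef_pos: [516.1, -57.4, 181.5]
tool_rot: [-3.142, -0.0, 0.629]
force: [0.7, 1.2, -0.4]
width: 21.8
```

```bash
python3 - <<'E'
from h import *
plan((515.4,-57.6,95,36)); print(ctrl.read_state()['qpos'].round(2))
E
```

```text
now [516.1 -57.4 181.5] [-180.   -0.   36.] 21.8 t 28.7
(515.4, -57.6, 95, 36) -> [-0.07, -0.03, 8.65, 0.02]
[-0.03  0.51  0.12  1.94 -0.09  0.7  -0.79]
```

{"op": "move_arm", "data": {"increments": [[0,0,2,0,0,0],[0,0,4,0,0,0],[0,0,6,0,0,0],[0,0,7.5,0,0,0],[0,0,8.3,0,0,0],[0,0,8.6,0,0,0],[0,0,8.6,0,0,0],[0,0,8.6,0,0,0],[0,0,8.6,0,0,0]]}}

```text
clock: 29.6
eef_pos: [516.0, -57.8, 95.8]
tool_rot: [-3.142, -0.0, 0.628]
force: [-1.0, 1.2, -0.8]
width: 22.3
```

```bash
python3 - <<'E'
from h import *
eyes.get_image('top')
plan((512.5,140.5,180,36),(512.5,140.5,91,36)); print(ctrl.read_state()['force'])
E
```

```text
now [516.  -57.8  95.7] [-180.   -0.   36.] 21.6 t 29.6
(512.5, 140.5, 180, 36) -> [11.37, -16.25, -8.43, -0.01]
(512.5, 140.5, 91, 36) -> [11.37, -16.25, 0.47, -0.01]
[-0.01280349  1.51974484 -0.06481516]
```

{"op": "move_arm", "data": {"increments": [[0,0,0.1,0,0,0],[0,0,0.1,0,0,0],[0,0,0.1,0,0,0],[0,0,0.1,0,0,0],[0,0,-2,0,0,0],[0,0,-4,0,0,0],[0,0,-6.5,0,0,0],[0,0,-8.5,0,0,0],[1.5,-2,-8.5,0,0,0],[3.5,-5,-8.5,0,0,0],[5.5,-8,-8.5,0,0,0],[7.5,-11,-8.5,0,0,0],[9.5,-14,-8.5,0,0,0],[11.4,-16.2,-8.5,0,0,0],[11.4,-16.2,-8.5,0,0,0],[11.4,-16.2,-8.5,0,0,0],[11.4,-16.2,-8.5,0,0,0]], "grip": 0}}

```text
clock: 31.35
eef_pos: [513.0, 138.6, 180.3]
tool_rot: [3.141, 0.001, 0.626]
force: [0.4, -0.8, -0.1]
width: 42.6
```

```bash
cat >> h.py <<'E'
def caps(tag):
    t=snap('top','t'+tag); m=cv2.inRange(cv2.cvtColor(t,cv2.COLOR_RGB2HSV),(45,120,40),(85,255,255))
    n,l,st,c=cv2.connectedComponentsWithStats(m)
    for i in range(1,n):
        if st[i,4]>15 and c[i][0]<500: print('cap',c[i].round(1),st[i,4],(at('top',*c[i],112)+[-.3,1.4,0])[:2])
    return t
E
python3 - <<'E'
from h import *
caps('10');s=snap('side','s10')
plan((512.5,140.5,91,36))
E
```

```text
cap [280.7 213.5] 36 [593.2 136.1]
cap [373.  250.4] 95 [513.4 -60.8]
now [513.2 138.5 180.4] [180.    0.   35.9] 42.7 t 31.4
(512.5, 140.5, 91, 36) -> [0.06, -0.2, 8.94, -0.15]
```

```bash
cat >> h.py <<'E'
def sidecaps(tag):
    t=snap('side','s'+tag); m=cv2.inRange(cv2.cvtColor(t,cv2.COLOR_RGB2HSV),(45,120,40),(85,255,255))
    n,l,st,c=cv2.connectedComponentsWithStats(m)
    for i in range(1,n):
        if st[i,4]>15: print('side',c[i].round(1),st[i].tolist(),at('side',*c[i],103)[:2])
E
python3 - <<'E'
from h import *
sidecaps('11')
print(proj('side',(516,-58,107)),proj('side',(512.5,139.5,103)),proj('top',(516,-58,116)))
E
```

```text
side [295.5 253.5] [290, 243, 12, 22, 224] [592.1 141.7]
side [339.2 253.8] [333, 244, 13, 21, 231] [512.4 140. ]
side [280.9 290.4] [274, 280, 15, 22, 267] [609.7 237.4]
side [323.9 291.1] [318, 280, 13, 23, 271] [536.6 236.6]
[339.2 189.4] [339.1 253.6] [371.2 249.3]
```

```bash
python3 - <<'E'
import cv2,numpy as np
t=cv2.imread('pics/t10.png');s=cv2.imread('pics/s11.png')
a=cv2.resize(t[222:302,315:395],None,fx=5,fy=5,interpolation=cv2.INTER_CUBIC)
b=cv2.resize(s[160:260,300:400],None,fx=4,fy=4,interpolation=cv2.INTER_CUBIC)
cv2.imwrite('pics/x11.png',np.clip(np.hstack([a,b])*1.4,0,255).astype(np.uint8))
E
```

```text
(no output)
```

View pics/x11.png

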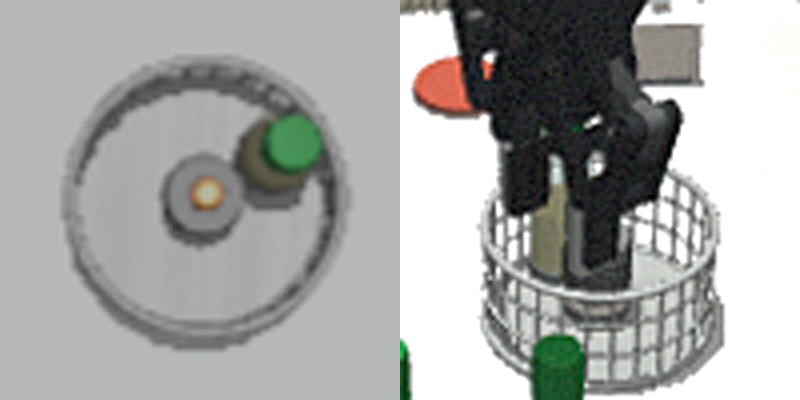

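The first vial stands upright in the basket (cap at crop (293,143), foot near (266,162), which matches plain perspective). Pick the second.

{"op": "move_arm", "data": {"increments": [[0,-0.2,2,0,0,0],[0,-0.2,4,0,0,0],[0,-0.2,6,0,0,0],[0,-0.2,8,0,0,0],[0,-0.2,8.9,0,0,0],[0,-0.2,8.9,0,0,0],[0,-0.2,8.9,0,0,0]]}}

```text
clock: 32.2
eef_pos: [512.4, 141.4, 91.8]
tool_rot: [3.141, -0.001, 0.627]
force: [0.3, 0.2, 0.2]
width: 42.4
```

{"op": "move_arm", "data": {"increments": [[0,0,0,0,0,0],[0,0,0,0,0,0],[0,0,0,0,0,0],[0,0,0,0,0,0],[0,0,0,0,0,0],[0,0,-1,0,0,0],[0,0,-3,0,0,0],[0,0,-6,0,0,0],[0,0,-9,0,0,0],[0,0,-12,0,0,0],[0,0,-14,0,0,0],[0,0,-14,0,0,0],[0,0,-14,0,0,0]], "grip": -0.7}}

```text
clock: 33.5
eef_pos: [511.3, 141.8, 231.3]
tool_rot: [-3.141, 0.0, 0.628]
force: [-0.5, 0.9, -1.3]
width: 21.7
```

```bash
python3 - <<'E'
from h import *
for i in range(2): eyes.get_image('top')
plan((457.2,-15.3,225,72))
E
```

```text
now [510.7 141.5 230.1] [-1.799e+02  1.000e-01  3.600e+01] 21.9 t 33.6
(457.2, -15.3, 225, 72) -> [-13.55, 9.54, 0.51, -36.01]
```

{"op": "move_arm", "data": {"increments": [[-1.4,1,0,0,0,-4],[-3.2,2.2,0,0,0,-8],[-5,3.5,0,0,0,-13],[-7,4.9,0,0,0,-18],[-9,6.3,0,0,0,-23],[-11,7.7,0,0,0,-28],[-12.6,8.9,0,0,0,-33],[-13.6,9.5,0,0,0,-36],[-13.6,9.5,0,0,0,-36],[-13.6,9.5,0,0,0,-36],[-13.6,9.5,2,0,0,-36],[-13.6,9.5,4,0,0,-36],[-13.6,9.5,5,0,0,-36],[-13.6,9.5,5,0,0,-36],[-13.6,9.5,5,0,0,-36],[-13.6,9.5,5,0,0,-36]]}}

```text
clock: 35.2
eef_pos: [458.4, -14.9, 182.0]
tool_rot: [3.14, -0.001, 1.257]
force: [0.8, 0.2, -1.0]
width: 21.9
```

```bash
python3 - <<'E'
from h import *
plan((457.2,-15.3,95,72))
E
```

```text
now [458.4 -14.9 182. ] [179.9  -0.   72. ] 21.9 t 35.2
(457.2, -15.3, 95, 72) -> [-0.08, -0.1, 8.7, -0.01]
```

{"op": "move_arm", "data": {"increments": [[-0.1,-0.1,1,0,0,0],[-0.1,-0.1,3,0,0,0],[-0.1,-0.1,5,0,0,0],[-0.1,-0.1,7,0,0,0],[-0.1,-0.1,8.3,0,0,0],[-0.1,-0.1,8.7,0,0,0],[-0.1,-0.1,8.7,0,0,0],[-0.1,-0.1,8.7,0,0,0],[-0.1,-0.1,8.7,0,0,0]]}}

```text
clock: 36.1
eef_pos: [456.1, -15.6, 95.1]
tool_rot: [3.142, -0.0, 1.256]
force: [-2.5, -0.0, 10.8]
width: 21.7
```

```bash
python3 - <<'E'
from h import *
eyes.get_image('top')
plan((592,141.5,180,72)); print(ctrl.read_state()['force'])
E
```

```text
now [456.1 -15.6  95.1] [180.  -0.  72.] 22.1 t 36.1
(592, 141.5, 180, 72) -> [19.14, 8.06, -8.49, -0.02]
[-2.43847578  0.79878372 10.96967295]
```

{"op": "move_arm", "data": {"increments": [[0,0,0,0,0,0],[0,0,0,0,0,0],[0,0,0,0,0,0],[0,0,0,0,0,0],[0,0,-2,0,0,0],[0,0,-4,0,0,0],[0,0,-6.5,0,0,0],[0,0,-8.5,0,0,0],[2.5,1,-8.5,0,0,0],[5.5,2.3,-8.5,0,0,0],[9,3.8,-8.5,0,0,0],[12.5,5.3,-8.5,0,0,0],[16,6.8,-8.5,0,0,0],[18.2,7.7,-8.5,0,0,0],[19.1,8.1,-8.5,0,0,0],[19.1,8.1,-8.5,0,0,0],[19.1,8.1,-8.5,0,0,0],[19.1,8.1,-8.5,0,0,0]], "grip": 0}}

```text
clock: 37.95
eef_pos: [591.6, 138.9, 179.3]
tool_rot: [-3.141, 0.001, 1.254]
force: [-0.1, -0.9, -0.7]
width: 42.6
```

```bash
python3 - <<'E'
from h import *
caps('12');sidecaps('12')
plan((592,141.5,91,72))
E
```

```text
cap [372.9 250.4] 95 [513.5 -60.6]
cap [352.8 277.1] 86 [456.9 -17.6]
side [340.5 188.6] [336, 180, 10, 18, 173] [513.2 -66.6]
side [368.  201.3] [363, 192, 11, 19, 193] [456.8 -23.2]
side [295.7 253.6] [290, 244, 13, 21, 224] [591.7 142. ]
side [280.9 290.4] [274, 280, 15, 22, 268] [609.7 237.3]
side [323.9 291. ] [317, 280, 14, 23, 277] [536.7 236.4]
now [592.  139.4 179.5] [-180.     0.    71.9] 42.9 t 38.0
(592, 141.5, 91, 72) -> [0.2, -0.06, 8.85, -0.11]
```

{"op": "move_arm", "data": {"increments": [[0.2,0,2,0,0,0],[0.2,0,4,0,0,0],[0.2,0,6,0,0,0],[0.2,0,8,0,0,0],[0.2,0,8.9,0,0,0],[0.2,0,8.9,0,0,0],[0.2,0,8.9,0,0,0]]}}

```text
clock: 38.75
eef_pos: [593.5, 142.6, 91.0]
tool_rot: [3.141, -0.0, 1.256]
force: [-0.2, 1.2, -0.0]
width: 42.7
```

{"op": "move_arm", "data": {"increments": [[0,0,0,0,0,0],[0,0,0,0,0,0],[0,0,0,0,0,0],[0,0,0,0,0,0],[0,0,0,0,0,0],[0,0,-1,0,0,0],[0,0,-3,0,0,0],[0,0,-6,0,0,0],[0,0,-9,0,0,0],[0,0,-12,0,0,0],[0,0,-14,0,0,0],[0,0,-14,0,0,0],[0,0,-14,0,0,0]], "grip": -0.7}}

```text
clock: 40.05
eef_pos: [592.9, 142.6, 230.4]
tool_rot: [3.141, -0.0, 1.256]
force: [-0.8, -0.2, -1.0]
width: 21.6
```

```bash
python3 - <<'E'
from h import *
for i in range(2): eyes.get_image('top')
plan((529.1,-15.3,225,108))
E
```

```text
now [592.1 142.4 229. ] [-1.799e+02  1.000e-01  7.200e+01] 22.0 t 40.1
(529.1, -15.3, 225, 108) -> [-16.95, -1.11, 0.4, -36.01]
```

{"op": "move_arm", "data": {"increments": [[-1.5,-0.1,0,0,0,-4],[-3.5,-0.2,0,0,0,-8],[-6,-0.4,0,0,0,-13],[-8.5,-0.6,0,0,0,-18],[-11,-0.7,0,0,0,-23],[-13.5,-0.9,0,0,0,-28],[-15.7,-1,0,0,0,-33],[-17,-1.1,0,0,0,-36],[-17,-1.1,0,0,0,-36],[-17,-1.1,0,0,0,-36],[-17,-1.1,2,0,0,-36],[-17,-1.1,4,0,0,-36],[-17,-1.1,5,0,0,-36],[-17,-1.1,5,0,0,-36],[-17,-1.1,5,0,0,-36],[-17,-1.1,5,0,0,-36]]}}

```text
clock: 41.75
eef_pos: [530.9, -15.1, 181.1]
tool_rot: [3.14, 0.0, 1.885]
force: [1.0, 0.3, -1.6]
width: 21.9
```

```bash
python3 - <<'E'
from h import *
plan((529.1,-15.3,94.5,108))
E
```

```text
now [530.9 -15.1 181.1] [179.9   0.  108. ] 21.9 t 41.8
(529.1, -15.3, 94.5, 108) -> [0.04, -0.17, 8.66, 0.0]
```

{"op": "move_arm", "data": {"increments": [[0,-0.1,1,0,0,0],[0,-0.1,3,0,0,0],[0,-0.1,5,0,0,0],[0,-0.1,7,0,0,0],[0,-0.1,8.3,0,0,0],[0,-0.1,8.6,0,0,0],[0,-0.1,8.6,0,0,0],[0,-0.1,8.6,0,0,0],[0,-0.1,8.6,0,0,0]]}}

```text
clock: 42.65
eef_pos: [529.2, -15.7, 94.5]
tool_rot: [3.141, -0.0, 1.885]
force: [-0.6, 0.1, 1.9]
width: 22.0
```

```bash
python3 - <<'E'
from h import *
eyes.get_image('top')
plan((537,238,180,108)); print(ctrl.read_state()['force'])
E
```

```text
now [529.3 -15.7  94.5] [180.  -0. 108.] 21.8 t 42.7
(537, 238, 180, 108) -> [23.89, 8.57, -8.55, -0.01]
[-0.15646288  0.25313479  0.82934889]
```

{"op": "move_arm", "data": {"increments": [[0,0,0.1,0,0,0],[0,0,0.1,0,0,0],[0,0,0.1,0,0,0],[0,0,0.1,0,0,0],[0,0,-2,0,0,0],[0,0,-4,0,0,0],[0,0,-6.5,0,0,0],[0,0,-8.5,0,0,0],[3,1,-8.5,0,0,0],[6.5,2.3,-8.5,0,0,0],[10.5,3.8,-8.5,0,0,0],[14.5,5.2,-8.5,0,0,0],[18.5,6.6,-8.5,0,0,0],[22,7.9,-8.5,0,0,0],[23.9,8.6,-8.5,0,0,0],[23.9,8.6,-8.5,0,0,0],[23.9,8.6,-8.5,0,0,0],[23.9,8.6,-8.5,0,0,0]], "grip": 0}}

```text
clock: 44.5
eef_pos: [537.3, 235.8, 179.2]
tool_rot: [-3.141, 0.002, 1.882]
force: [0.3, -1.2, -0.1]
width: 42.7
```

```bash
python3 - <<'E'
from h import *
caps('13');sidecaps('13')
plan((537,238,91,108))
E
```

```text
cap [233.9 205.9] 85 [610.2 237.6]
cap [235.1 239.4] 54 [537.6 234.2]
cap [353.  242.9] 94 [529.6 -18.3]
cap [373.  250.4] 96 [513.5 -60.8]
cap [352.8 277.1] 86 [457.  -17.5]
side [369.  200.5] [363, 192, 11, 19, 152] [454.7 -26.2]
side [280.8 290.5] [274, 280, 14, 22, 262] [609.9 237.5]
side [324.  291.1] [318, 280, 13, 23, 264] [536.6 236.6]
now [537.4 236.  179.3] [-1.800e+02  1.000e-01  1.078e+02] 42.7 t 44.6
(537, 238, 91, 108) -> [0.21, 0.02, 8.83, -0.17]
```

Everything is consistent: three vials are in, two remain and none has been knocked. Pick the fourth.

{"op": "move_arm", "data": {"increments": [[0.2,0,2,0,0,0],[0.2,0,4,0,0,0],[0.2,0,6,0,0,0],[0.2,0,8,0,0,0],[0.2,0,8.8,0,0,0],[0.2,0,8.8,0,0,0],[0.2,0,8.8,0,0,0]]}}

```text
clock: 45.3
eef_pos: [537.1, 239.7, 92.0]
tool_rot: [3.141, -0.0, 1.884]
force: [0.7, 1.2, 1.0]
width: 43.2
```

{"op": "move_arm", "data": {"increments": [[0,0,0,0,0,0],[0,0,0,0,0,0],[0,0,0,0,0,0],[0,0,0,0,0,0],[0,0,0,0,0,0],[0,0,-1,0,0,0],[0,0,-3,0,0,0],[0,0,-6,0,0,0],[0,0,-9,0,0,0],[0,0,-12,0,0,0],[0,0,-15,0,0,0],[0,0,-15,0,0,0],[0,0,-15,0,0,0]], "grip": -0.7}}

```text
clock: 46.6
eef_pos: [536.7, 240.0, 242.2]
tool_rot: [3.14, -0.0, 1.885]
force: [-0.5, 1.1, -2.3]
width: 21.6
```

```bash
python3 - <<'E'
from h import *
for i in range(2): eyes.get_image('top')
plan((471,-57.6,238,144))
E
```

```text
now [535.7 239.5 240.4] [-179.9    0.   108. ] 22.1 t 46.7
(471, -57.6, 238, 144) -> [-26.26, -15.33, 0.24, -36.01]
```

{"op": "move_arm", "data": {"increments": [[-1.6,-0.9,0,0,0,-3],[-3.6,-2.1,0,0,0,-6],[-6,-3.5,0,0,0,-9],[-8.5,-5,0,0,0,-13],[-11,-6.4,0,0,0,-17],[-13.5,-7.9,0,0,0,-21],[-16,-9.3,0,0,0,-25],[-18.5,-10.8,0,0,0,-28],[-21,-12.3,0,0,0,-31],[-23.5,-13.7,0,0,0,-33],[-25.4,-14.8,0,0,0,-35],[-26.2,-15.3,0,0,0,-36],[-26.2,-15.3,0,0,0,-36],[-26.2,-15.3,0,0,0,-36],[-26.2,-15.3,2,0,0,-36],[-26.2,-15.3,4,0,0,-36],[-26.2,-15.3,4,0,0,-36],[-26.2,-15.3,4,0,0,-36],[-26.2,-15.3,4,0,0,-36]]}}

```text
clock: 48.6
eef_pos: [472.6, -55.9, 202.1]
tool_rot: [3.141, 0.001, 2.514]
force: [0.6, 0.6, -0.9]
width: 22.3
```

```bash
python3 - <<'E'
from h import *
plan((471,-57.6,95,144))
E
```

```text
now [472.6 -55.9 202.1] [1.799e+02 1.000e-01 1.440e+02] 22.3 t 48.6
(471, -57.6, 95, 144) -> [0.03, -0.23, 10.71, 0.03]
```

{"op": "move_arm", "data": {"increments": [[0,-0.2,2,0,0,0],[0,-0.2,4,0,0,0],[0,-0.2,6,0,0,0],[0,-0.2,8,0,0,0],[0,-0.2,9.5,0,0,0],[0,-0.2,10.3,0,0,0],[0,-0.2,10.7,0,0,0],[0,-0.2,10.7,0,0,0],[0,-0.2,10.7,0,0,0]]}}

```text
clock: 49.5
eef_pos: [471.6, -58.3, 96.4]
tool_rot: [3.141, 0.003, 2.513]
force: [-2.9, -0.1, 13.0]
width: 21.7
```

```bash
python3 - <<'E'
from h import *
eyes.get_image('top')
plan((610,239.5,190,144)); print(ctrl.read_state()['force'])
E
```

```text
now [471.6 -58.3  96.5] [1.80e+02 1.00e-01 1.44e+02] 21.9 t 49.5
(610, 239.5, 190, 144) -> [6.32, 32.22, -9.35, -0.02]
[-3.33846864 -0.32272712 12.81487518]
```

{"op": "move_arm", "data": {"increments": [[0,0,-0.1,0,0,0],[0,0,-0.1,0,0,0],[0,0,-0.1,0,0,0],[0,0,-0.1,0,0,0],[0,0,-2,0,0,0],[0,0,-4,0,0,0],[0,0,-7,0,0,0],[0,0,-9.4,0,0,0],[0.7,3.5,-9.4,0,0,0],[1.4,7.5,-9.4,0,0,0],[2.2,11.5,-9.4,0,0,0],[3,15.5,-9.4,0,0,0],[3.8,19.5,-9.4,0,0,0],[4.6,23.5,-9.4,0,0,0],[5.4,27.5,-9.4,0,0,0],[6,30.8,-9.4,0,0,0],[6.3,32.2,-9.4,0,0,0],[6.3,32.2,-9.4,0,0,0],[6.3,32.2,-9.4,0,0,0]], "grip": 0}}

```text
clock: 51.45
eef_pos: [608.5, 238.4, 187.7]
tool_rot: [-3.14, -0.0, 2.513]
force: [-0.7, -0.2, -1.3]
width: 42.9
```

```bash
python3 - <<'E'
from h import *
t=caps('14');sidecaps('14');s=cv2.imread('pics/s14.png')
plan((610,239.5,91,144))
a=cv2.resize(t[222:302,315:395],None,fx=5,fy=5,interpolation=cv2.INTER_CUBIC)[:,:,::-1]
b=cv2.resize(s[160:260,300:400],None,fx=4,fy=4,interpolation=cv2.INTER_CUBIC)
cv2.imwrite('pics/x14.png',np.clip(np.hstack([a,b])*1.4,0,255).astype(np.uint8))
E
```

```text
cap [352.9 242.9] 93 [529.6 -18.2]
cap [372.9 250.4] 95 [513.5 -60.6]
cap [373.4 268.7] 92 [474.7 -61.2]
cap [352.7 277.1] 87 [456.9 -17.4]
side [336.1 194.9] [327, 180, 19, 31, 358] [522.1 -43.8]
side [363.5 195.3] [354, 180, 20, 31, 375] [465.5 -44. ]
side [280.9 290.5] [275, 280, 13, 22, 260] [609.8 237.5]
now [608.8 237.3 188.1] [-179.9    0.   143.9] 42.7 t 51.5
(610, 239.5, 91, 144) -> [0.03, 0.25, 9.71, -0.12]
```

View pics/x14.png

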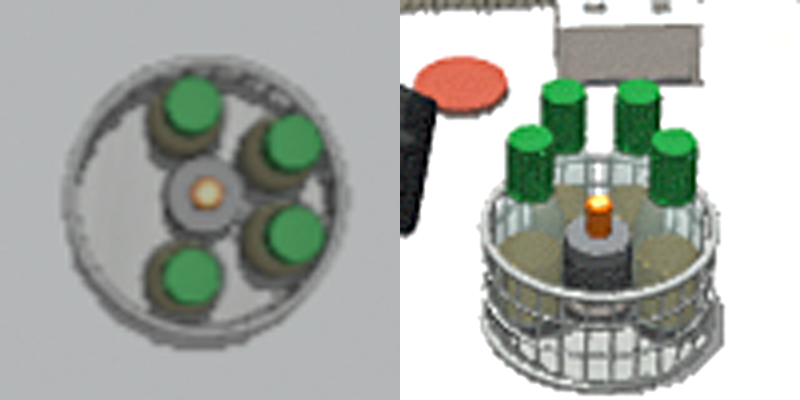

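Four vials stand upright in the basket (caps at crop (194,105), (293,143), (296,236) and (192,277)), with the left side free for the last one. Pick it.

{"op": "move_arm", "data": {"increments": [[0,0.2,2,0,0,0],[0,0.2,4,0,0,0],[0,0.2,6,0,0,0],[0,0.2,8,0,0,0],[0,0.2,9.7,0,0,0],[0,0.2,9.7,0,0,0],[0,0.2,9.7,0,0,0]]}}

```text
clock: 52.25
eef_pos: [610.4, 239.9, 91.7]
tool_rot: [-3.141, 0.0, 2.512]
force: [0.8, -0.1, -0.0]
width: 42.5
```

{"op": "move_arm", "data": {"increments": [[0,0,0,0,0,0],[0,0,0,0,0,0],[0,0,0,0,0,0],[0,0,0,0,0,0],[0,0,0,0,0,0],[0,0,-1,0,0,0],[0,0,-3,0,0,0],[0,0,-6,0,0,0],[0,0,-9,0,0,0],[0,0,-12,0,0,0],[0,0,-14,0,0,0],[0,0,-14,0,0,0],[0,0,-14,0,0,0]], "grip": -0.7}}

```text
clock: 53.55
eef_pos: [610.1, 241.2, 231.6]
tool_rot: [3.141, 0.0, 2.513]
force: [-0.1, -0.5, -2.1]
width: 22.1
```

```bash
python3 - <<'E'
from h import *
for i in range(2): eyes.get_image('top')
plan((493.2,11,228,180))
E
```

```text
now [609.4 240.7 230. ] [-1.799e+02 -1.000e-01  1.440e+02] 21.8 t 53.6
(493.2, 11, 228, 180) -> [-4.1, -25.41, 0.2, -36.01]
```

{"op": "move_arm", "data": {"increments": [[-0.3,-1.6,0,0,0,-3],[-0.6,-3.6,0,0,0,-6],[-1,-6,0,0,0,-9],[-1.4,-8.5,0,0,0,-13],[-1.8,-11,0,0,0,-17],[-2.2,-13.5,0,0,0,-21],[-2.6,-16,0,0,0,-25],[-3,-18.5,0,0,0,-28],[-3.4,-21,0,0,0,-31],[-3.8,-23.3,0,0,0,-34],[-4.1,-25,0,0,0,-36],[-4.1,-25.4,0,0,0,-36],[-4.1,-25.4,0,0,0,-36],[-4.1,-25.4,2,0,0,-36],[-4.1,-25.4,4,0,0,-36],[-4.1,-25.4,4,0,0,-36],[-4.1,-25.4,4,0,0,-36],[-4.1,-25.4,4,0,0,-36]]}}

```text
clock: 55.45
eef_pos: [494.9, 12.3, 192.1]
tool_rot: [3.141, 0.002, -3.141]
force: [0.5, -0.2, -0.5]
width: 22.0
```

```bash
python3 - <<'E'
from h import *
plan((493.2,11,94.5,180))
E
```

```text
now [494.9  12.3 192.1] [ 1.8e+02  1.0e-01 -1.8e+02] 22.0 t 55.5
(493.2, 11, 94.5, 180) -> [0.17, -0.13, 9.76, 0.03]
```

{"op": "move_arm", "data": {"increments": [[0.1,-0.1,2,0,0,0],[0.1,-0.1,4,0,0,0],[0.1,-0.1,6,0,0,0],[0.1,-0.1,8,0,0,0],[0.1,-0.1,9.2,0,0,0],[0.1,-0.1,9.6,0,0,0],[0.1,-0.1,9.6,0,0,0],[0.1,-0.1,9.6,0,0,0],[0.1,-0.1,9.6,0,0,0]]}}

```text
clock: 56.35
eef_pos: [493.8, 10.6, 96.7]
tool_rot: [-3.141, 0.002, 3.141]
force: [-1.5, -0.3, 7.0]
width: 21.7
```

```bash
python3 - <<'E'
from h import *
eyes.get_image('top')
plan(); print(ctrl.read_state()['force'])
E
```

```text
now [493.8  10.6  96.7] [-1.8e+02  1.0e-01  1.8e+02] 22.3 t 56.4
[-1.06649473 -1.22857714  6.07574959]
```

{"op": "move_arm", "data": {"increments": [[0,0,0,0,0,0],[0,0,0,0,0,0],[0,0,0,0,0,0],[0,0,0,0,0,0],[0,0,-2,0,0,0],[0,0,-4,0,0,0],[0,0,-7,0,0,0],[0,0,-10,0,0,0],[0,0,-14,0,0,0],[0,4,-14,0,0,0],[0,8,-14,0,0,0],[0,12,-14,0,0,0],[0,16,-14,0,0,0],[0,20,-14,0,0,0],[0,22,-14,0,0,0],[0,22,-14,0,0,0],[0,22,-14,0,0,0]], "grip": 0}}

```text
clock: 58.1
eef_pos: [492.9, 229.9, 235.0]
tool_rot: [-3.14, -0.001, -3.141]
force: [-0.7, -0.6, 0.2]
width: 42.6
```

```bash
python3 - <<'E'
from h import *
t=caps('15');sidecaps('15');s=cv2.imread('pics/s15.png')
a=cv2.resize(t[222:302,315:395],None,fx=5,fy=5,interpolation=cv2.INTER_CUBIC)[:,:,::-1]
b=cv2.resize(s[160:260,300:400],None,fx=4,fy=4,interpolation=cv2.INTER_CUBIC)
cv2.imwrite('pics/x15.png',np.clip(np.hstack([a,b])*1.4,0,255).astype(np.uint8));cv2.imwrite('pics/s15c.png',cv2.resize(s[90:390,200:440],None,fx=2,fy=2,interpolation=cv2.INTER_CUBIC))
plan()
E
```

```text
cap [353.  242.9] 94 [529.6 -18.3]
cap [373.  250.4] 95 [513.4 -60.8]
cap [339.4 259.3] 83 [494.8  10.7]
cap [373.4 268.7] 94 [474.7 -61.3]
cap [352.7 277.1] 87 [457.  -17.5]
side [333.7 197.3] [327, 180, 14, 31, 265] [526.7 -35.1]
side [368.3 201.6] [362, 192, 12, 19, 178] [456.1 -22.2]
now [493.3 228.5 235.1] [-179.9   -0.   179.9] 42.9 t 58.2
```

View pics/x15.png

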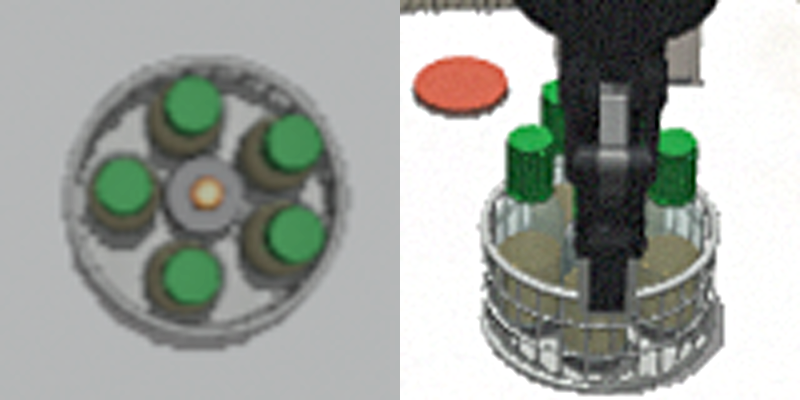

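View pics/s15c.png

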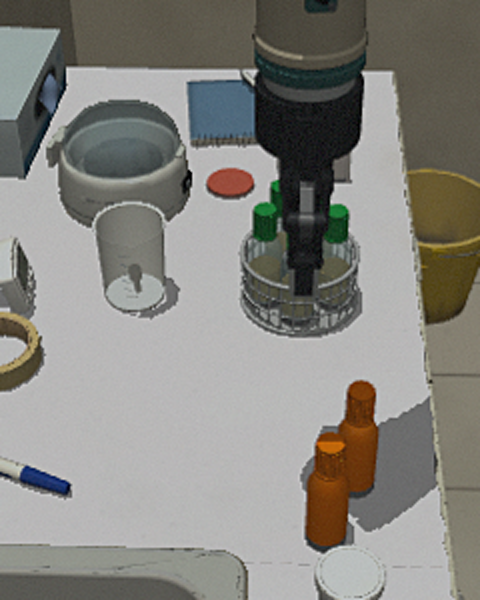

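```bash
python3 -c "
from cell import ctrl
print(ctrl.finish_job())"
```

```text
the job is handed in; nothing more can be done
None
```

I packed the basket and handed the job in at about 58 s; no verdict comes back.

- **Indicator:** The spent carrier is in the discard beaker. The fresh carrier is in the challenge vial. It seated with about 16 N at TCP height 58.5 mm, about where a fully home carrier should stop.
- **Challenge vial:** It stands about 1 mm from the basket's centre.
- **Culture vials:** Five green vials were present, and all five stand upright in a ring round the challenge vial. Their caps measure about 37–38 mm from the basket's centre, inside the 44 mm limit.
- **Last checks:** The final images show the beaker upright with the carrier in it, and the gripper raised and clear of everything. The dish, the white cup and the orange look-alikes show no sign of having moved; I never touched them.

**Disagreements:**
- Camera and tool readings differed by 2–3 mm in y. I allowed for this.
- When I set three of the vials down, the floor contact was 6–13 N and 1–2 mm higher than expected. They look level in the images.
- I did not measure the fresh carrier's last millimetre of seating by camera.
- In the final side view the gripper hid the last vial, so I checked it only from above.

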